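# Trace the turntable's safety edge

### The job

Test the curved sprung safety edge of the bench turntable with the closed fingertips: press lightly on its end beside the round domed box, then run along the curve, keeping it pressed all the way without lifting off, to the other end beside the square box, and finish there, still holding it pressed down. Go gently, never squashing the strip down to its stop, and leave everything else on the bench where it is; nothing is to be picked up.

Things in the scene. Friction and masses are not known exactly. Their poses are not given: they have to be found in the camera images.
- turntable: Low round bench turntable, fixed, does not turn; platter 350 mm across, top 46 mm above the bench. Origin on the bench under its centre; -x side (towards the robot) has the safety edge, +x side a 60 mm high control block. The edge is a black rubber strip 24 mm wide in an aluminium channel 38 mm high; its centre line is an arc of radius 220 mm about the origin, 0.66 rad to each side of the -x axis.
- strip (a joint): How far the black strip is pressed down, m: 0 at rest (top 52 mm above the bench), 0.010 at its stop. The whole strip moves straight down together wherever it is pressed and springs back: 1.8 N starts it, plus 0.6 N per mm, 7.8 N at the stop. About half-way down is right; under 1 mm counts as not pressed, over 9.3 mm as squashed.
- strip_mid (a point): Point on top of the strip at rest, at the middle of its curve, on the centre line (does not move down with the strip).
- strip_end_left (a point): Point on top of the strip at rest, on the centre line at its end on the +y side of the turntable (does not move down with the strip).
- strip_end_right (a point): The same at its end on the -y side.
- round_box: Grey plastic junction box, round, 38 mm across and 52 mm high with a domed top, fixed to the bench; its centre is 45 mm beyond one end of the strip along the curve (either end, it changes). Marks where the test begins. Origin: centre of its underside.
- square_box: Grey plastic box, 34 mm square and 40 mm high, flat top, fixed 45 mm beyond the other end of the strip. Marks where the test finishes. Origin: centre of its underside.
- carton: Bystander: brown carton 110 x 90 x 70 mm, on the platter. Origin under its centre.
- white_box: Bystander: small white box 60 x 40 x 35 mm on the platter, towards the strip. Origin under its centre.
- tape_roll: Bystander: roll 84 mm across, 48 mm high, flat on the bench outside the strip. Origin under its centre.
- stapler: Bystander: stapler 120 x 30 x 38 mm on the bench outside the strip, its length along its own x. Origin under its centre.
- bottle: Bystander: bottle 64 mm across, 170 mm high, left of the turntable. Origin under its centre.
- mug: Bystander: white mug 80 mm across, 90 mm high, right of the turntable. Origin under its centre.
- jar: Bystander: jar 70 mm across, 80 mm high, at the left. Origin under its centre.
Things that resemble listed ones, but are neither listed nor needed, are in the scene too. Leave any blue or turquoise look-alike of the round_box alone.

How it is judged (in metres and radians):
On the way, in this order (a step that is already met when the one before it is completed fails the run):
1. the strip is pressed by the fingers at its end beside the round box (value of joint strip above 0.001 m and contact force between the fingers and turntable above 0.3 N and horizontal distance between the grasp point and round_box below 0.085 m), for 0.1 s.
2. the fingers, still pressing, pass the middle of the strip (value of joint strip above 0.001 m and contact force between the fingers and turntable above 0.3 N and horizontal distance between the grasp point and strip_mid below 0.03 m), for 0.05 s.
3. the fingers, still pressing, reach the end beside the square box (value of joint strip above 0.001 m and contact force between the fingers and turntable above 0.3 N and horizontal distance between the grasp point and square_box below 0.085 m), for 0.2 s.
At the end, for the whole second after the job is handed in: The fingers hold the strip 1 to 9.3 mm down, the grasp point within 85 mm of the square box (the last 40 mm or so of the strip), every bystander within 20 mm of where it began (all of step 3 and value of joint strip below 0.0093 m and distance of each of carton, white_box, tape_roll, stapler, bottle, mug, jar from where it was at the start of the episode below 0.02 m); the arm keeps its last pose, push and grip.
It fails at once if the fingertips are down at the middle part of the strip (within 85 mm) but not pressing it (horizontal distance between the grasp point and strip_mid below 0.085 m and height (world z) of the grasp point below 0.087 m and value of joint strip below 0.0008 m).
It fails at once if the strip is squashed to its stop (over 9.3 mm) (value of joint strip above 0.0093 m).
It fails at once if the turntable or its strip is pushed with more than 20 N (contact force between the arm and turntable above 20 N).
It fails at once if a bystander is pushed, lifted or carried more than 20 mm (distance of any of carton, white_box, tape_roll, stapler, bottle, mug, jar from where it was at the start of the episode above 0.02 m).
It also fails if it takes over 48 s, if anything falls off the work surface, if the arm or the gripper's body presses on something with over 40 N, if the wrist force passes 120 N, or if a joint passes its speed limit or range.

### The arm

A 6-joint arm with a two-finger parallel gripper is mounted at the origin on the work surface. World frame = base frame: x ahead of the robot, y to its left, z up, the work surface at z = 0. Lengths are in mm, angles in rad, forces in N, time in s.
With the tool pointing down it reaches from about 275 to 975 mm from the base axis. Payload 8.4 kg.
Tool frame: the origin (TCP) lies at the very end of the fingers, on their centre line; the grasp point (between the pads) lies 19 mm behind it; z points along the fingers, y is the direction in which the jaws open and shut (so a half turn about z gives the same grasp; the last joint's range is limited). The gripper opens to 92 mm and grips with 3 to 60 N. Pads are 20 mm wide; open, the fingers measure 128 mm over their backs; the gripper's body (75 mm by 189 mm) begins 69 mm behind the grasp point.
Start: joints at [-0.002, 0.353, 1.633, -0, 1.155, -0.002], TCP at [625.002, -0, 214.583] pointing down, gripper open.
Joint ranges: [-2.63, 2.63], [-0.92, 2.1], [0.06, 2.66], [-1.3, 4.44], [0, 2.69], [-3.02, 3.02]. Speed limits (rad/s): [2.22, 2.22, 2.79, 3.14, 3.14, 3.14].

### API

Orientations are given as [roll, pitch, yaw] about the fixed x, y, z axes, in that order (R = Rz(yaw) Ry(pitch) Rx(roll)).
In Python, from rig import bot gives the robot as it stands. The module is installed in compiled form; this text tells all that it offers.
- The arm moves only by the shell command python3 -m jog 'ROWS' [FORCE]. ROWS is JSON, one flat list of numbers, 7 for each row, row after row: the shift along the tool's x, y, z in m, then the turn, a rotation vector about the tool's x, y, z in rad, then the closure, from -1 (fully open) to 1 (shut). A call has 1 to 5 rows; each row shifts and turns the commanded pose from where the row before left it, along the tool's axes as they then stand; what a row does not reach is not made up. A row lasts 1/12 s, in which the tool goes at most 41.7 mm and 7.16 degrees, less where a joint would pass 70% of its speed; a pose out of reach is approached as far as the arm can. A call is refused whole if a number of a shift passes 0.0417 or a number of a turn 0.125, either way. A call with a gripper value outside its range is refused whole. The fingers move at their own pace and stop on an object; FORCE is the grip in N (left out, the last holds). Time passes only in rows, so rows that do not move let the fingers close. It gives the time, the measured TCP pose, the force and the opening at its end, in the units of the state.
- bot.get_obs(): the state, without advancing time (a new reading comes with each control period).
- bot.snapshot(name): name is "scene" or "side" or "wrist"; returns a dict with "image" (400x640x3 uint8, blue, green, red), "fx", "fy", "cx", "cy" (pixels), "k1" (the pictures are not rectified: a ray, as slopes to the right and down, at radius r is drawn at 1 + k1 r^2 times it, then the intrinsics apply), "origin" and "attitude" of the camera in the world. Camera axes: x right, y down, z forward; pixel columns grow to the right and rows downward; lengths in mm; the calibration is good to about 2 mm. A picture is of the moment at which its call begins. There is no depth.
- bot.close_job(): hands the job in, once; it reports no verdict.
The state is a dict: "time_s": time; "joints": joint angles; "joint_velocities": joint speeds; "effort": joint torques, N m; "tcp_pos": TCP position; "ee_rot": TCP orientation; "wrist_force": force on the tool from outside, world axes, zero at the start; "torque": the same for the moment, N m; "grip_width": finger opening in mm.
Only numpy, scipy, OpenCV 4.12 (cv2) and the standard library are available. Lean on these libraries where they do the work, as an engineer would, in place of code of your own. Each camera call takes 0.05 s, during which the arm holds its last target.

## Working session

There is one attempt and no reset: what is moved stays moved. The work goes in short steps, Python scripts to look and compute and a shell command to move; the robot and the scene stay as the last step left them, time stands still between calls to the robot, and variables do not carry over. Pictures are saved under pics/ and viewed, and the job is handed in when it is done.

```bash
mkdir -p pics; python3 - <<'E'
from rig import bot
import cv2
for n in("scene","side","wrist"):
    s=bot.snapshot(n); cv2.imwrite(f"pics/{n}0.png",s["image"]); print(n,{k:s[k] for k in s if k!="image"})
print(bot.get_obs())
E
```

```text
scene {'fx': 504.9846422906645, 'fy': 504.9846422906645, 'cx': 318.96530145386663, 'cy': 195.5322808041199, 'k1': -0.03672497715194031, 'origin': array([1562.65931784,  389.44548803, 1203.27666732]), 'attitude': array([-2.39504041, -0.00635192,  1.9475866 ])}
side {'fx': 464.84221537203894, 'fy': 464.84221537203894, 'cx': 321.0715910769619, 'cy': 201.74049697136064, 'k1': 0.03304392479406591, 'origin': array([ 517.57724541, -855.80820347, 1075.76170811]), 'attitude': array([-2.43905045, -0.00964385, -0.10398949])}
wrist {'fx': 299.05118861942185, 'fy': 299.05118861942185, 'cx': 319.60194599204146, 'cy': 199.90825199717943, 'k1': -0.05783124489453691, 'origin': array([625.7331894 ,  75.16958132, 383.97763737]), 'attitude': array([2.87014842e+00, 9.87597383e-04, 4.17019484e-04])}
{'time_s': 0.15, 'joints': array([-2.41507968e-03,  3.53499714e-01,  1.63395120e+00,  1.23752500e-05,
        1.15518665e+00, -2.36223060e-03]), 'joint_velocities': array([-0.00046134, -0.00087764, -0.00341214,  0.00039519, -0.0018764 ,
        0.0020802 ]), 'effort': array([-8.47799656e-04, -5.94210899e+01, -3.34467816e+01,  6.96930941e-02,
        2.04021111e-02, -8.35750166e-05]), 'tcp_pos': array([ 6.24629440e+02, -4.45939921e-03,  2.14034670e+02]), 'ee_rot': array([-3.14054778e+00, -1.37847942e-05,  1.57073847e+00]), 'wrist_force': array([ 0.8110774 ,  0.15268445, -0.41813935]), 'torque': array([ 0.04161657, -0.02837768, -0.05732252]), 'grip_width': 91.62796919428719}
```

View pics/scene0.png

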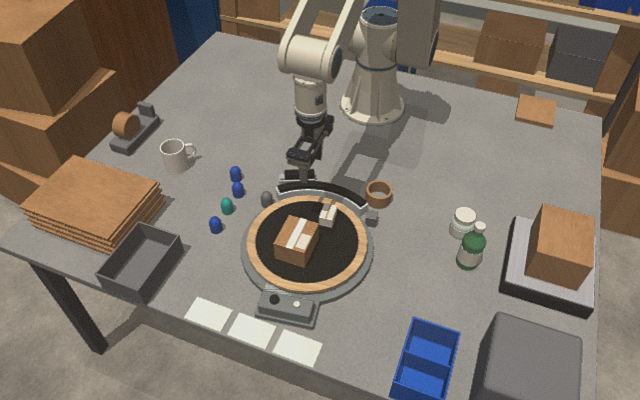

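View pics/side0.png

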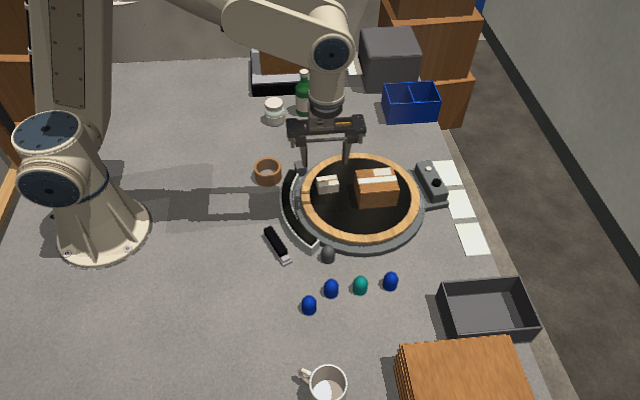

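View pics/wrist0.png

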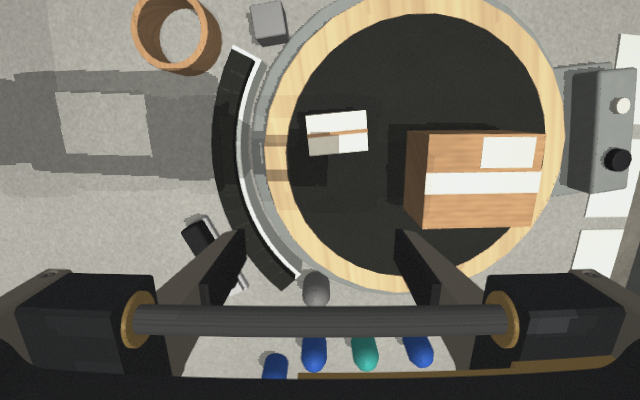

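The candidates for round_box are the grey dome at scene (267,198) / side (328,254) / wrist (316,288), and the blue and turquoise domes at scene (236,174), (237,189), (227,206) and (215,225). The grey one sits at the strip's end, so it fits. The square box is at wrist (268,22) / scene (372,217). I'll confirm with crops.

```bash
python3 - <<'E'
import cv2,numpy as np
s=cv2.imread("pics/side0.png")[150:310,240:440]; w=cv2.imread("pics/wrist0.png")[0:320,170:350]
cv2.imwrite("pics/c1.png",cv2.resize(s,None,fx=3.7,fy=3.7,interpolation=cv2.INTER_CUBIC))
cv2.imwrite("pics/c2.png",cv2.resize(w,None,fx=1.85,fy=1.85,interpolation=cv2.INTER_CUBIC))
c=cv2.imread("pics/scene0.png")[150:310,210:410]
cv2.imwrite("pics/c3.png",cv2.resize(c,None,fx=3.7,fy=3.7,interpolation=cv2.INTER_CUBIC))
E
```

```text
(no output)
```

View pics/c1.png

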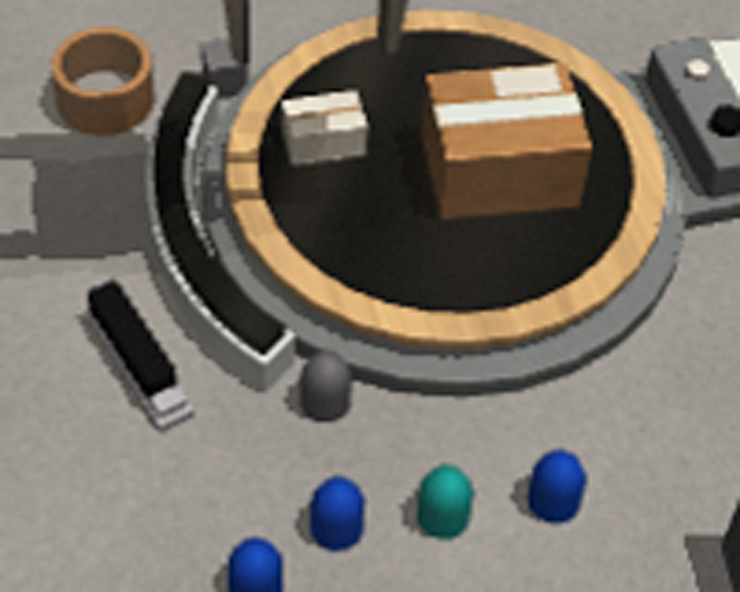

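View pics/c2.png

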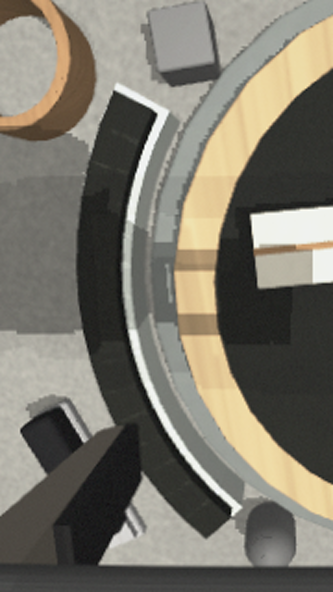

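View pics/c3.png

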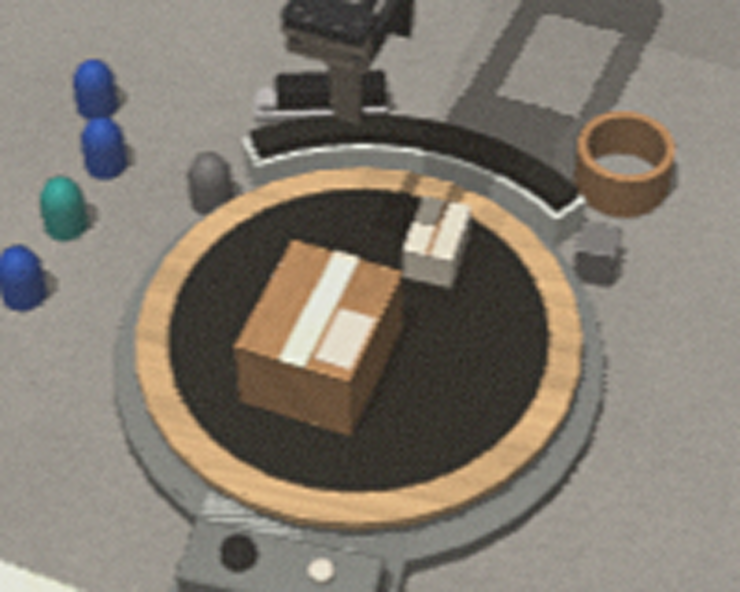

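Crops confirm it: the only grey dome is at the strip's -y end, and the square box is at the +y end. Next I'll fit the platter rim circle and work out the yaw from the strip.

```bash
cat > h.py <<'E'
import numpy as np,cv2
from scipy.spatial.transform import Rotation as R
def ray(s,px):
    px=np.atleast_2d(np.array(px,float)); d=(px-[s["cx"],s["cy"]])/[s["fx"],s["fy"]]
    u=d.copy()
    for _ in range(20): u=d/(1+s["k1"]*(u**2).sum(1,keepdims=True))
    v=np.c_[u,np.ones(len(u))]
    return R.from_euler("xyz",s["attitude"]).apply(v)
def cast(s,px,z):
    v=ray(s,px); o=np.array(s["origin"]); return (o+v*((z-o[2])/v[:,2])[:,None])[:,:2]
def proj(s,P):
    c=R.from_euler("xyz",s["attitude"]).inv().apply(np.atleast_2d(P)-s["origin"]); u=c[:,:2]/c[:,2:]
    u=u*(1+s["k1"]*(u**2).sum(1,keepdims=True)); return u*[s["fx"],s["fy"]]+[s["cx"],s["cy"]]
def circ(p):
    A=np.c_[2*p,np.ones(len(p))]; c=np.linalg.lstsq(A,(p**2).sum(1),rcond=None)[0]
    r=np.sqrt(c[2]+c[0]**2+c[1]**2); return c[:2],r,np.std(np.hypot(*(p-c[:2]).T)-r)
E
python3 - <<'E'
from rig import bot
from h import *
roi={"scene":(235,185,380,305),"side":(295,150,425,245)}
for n in("scene","side"):
    s=bot.snapshot(n); im=s["image"]; h=cv2.cvtColor(im,cv2.COLOR_BGR2HSV)
    m=cv2.inRange(h,(10,60,110),(25,200,255)); x0,y0,x1,y1=roi[n]
    k=np.zeros_like(m);k[y0:y1,x0:x1]=255;m&=k
    c=max(cv2.findContours(m,0,1)[0],key=cv2.contourArea); hu=cv2.convexHull(c)[:,0]
    p=cast(s,hu,46)
    for _ in range(4):
        C,r,e=circ(p); d=np.abs(np.hypot(*(p-C).T)-r); p=p[d<max(2*e,1.5)]
    print(n,len(hu),len(p),C,r,e)
    vis=im.copy(); cv2.polylines(vis,[hu],True,(0,0,255)); cv2.imwrite(f"pics/rim_{n}.png",cv2.resize(vis[y0-10:y1+10,x0-10:x1+10],None,fx=4,fy=4))
s=bot.snapshot("scene")
# ends from crops: c3 -> scene px, c1->side px, c2->wrist px (top corners of strip, z=52)
c3=lambda x,y:(210+x/3.7,150+y/3.7); c1=lambda x,y:(240+x/3.7,150+y/3.7); c2=lambda x,y:(170+x/1.85,y/1.85)
print("scene ends", cast(s,[c3(251,132),c3(259,157),c3(583,186),c3(560,208)],52).round())
d=bot.snapshot("side")
print("side ends", cast(d,[c1(262,350),c1(285,332),c1(188,74),c1(208,84)],52).round())
w=bot.snapshot("wrist")
print("wrist ends",cast(w,[c2(207,537),c2(234,514),c2(115,90),c2(156,110)],52).round())
print("round box",cast(s,[c3(211,205)],5).round(),cast(d,[c1(325,408)],5).round())
print("square top",cast(w,[c2(180,35)],40).round(),cast(s,[c3(597,238)],40).round())
E
```

```text
scene 45 39 [737.92611006  32.39006618] 175.0267945543128 0.7175251938233416
side 43 43 [734.96457405  30.98545063] 175.246309572684 0.7119145973422873
scene ends [[ 579. -132.]
 [ 603. -113.]
 [ 532.  151.]
 [ 563.  141.]]
side ends [[ 574. -142.]
 [ 593. -127.]
 [ 538.  141.]
 [ 554.  128.]]
wrist ends [[ 578. -136.]
 [ 597. -118.]
 [ 536.  144.]
 [ 558.  134.]]
round box [[ 630. -149.]] [[ 619. -165.]]
square top [[571. 176.]] [[572. 177.]]
```

View pics/rim_scene.png

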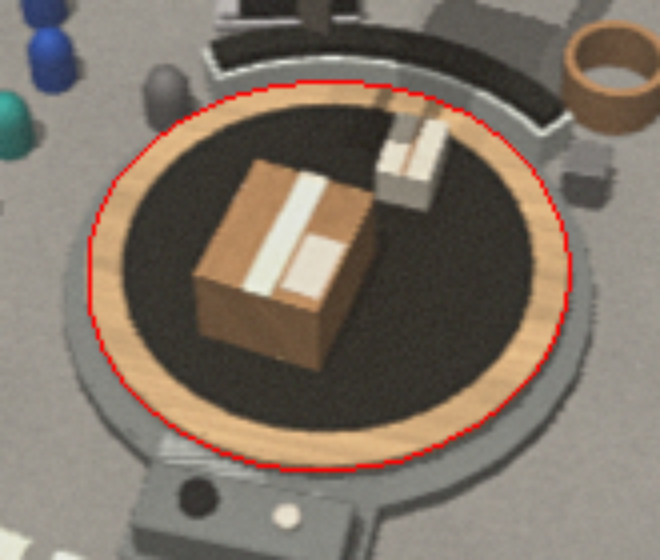

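```bash
python3 - <<'E'
from rig import bot
from h import *
C=np.array([736.4,31.7]); yaw=np.radians(8.5)
def P(t,r=220,z=52): a=np.pi+yaw+np.asarray(t); return np.c_[C[0]+r*np.cos(a),C[1]+r*np.sin(a),np.full(np.shape(a),z)]
t=np.linspace(-.66,.66,40)
for n,(x0,y0,x1,y1),f in(("side",(240,150,440,310),3.7),("scene",(210,150,410,310),3.7),("wrist",(130,0,350,320),1.85)):
    s=bot.snapshot(n); im=cv2.resize(s["image"][y0:y1,x0:x1],None,fx=f,fy=f)
    for r,c in((208,(0,255,255)),(220,(0,0,255)),(232,(0,255,255))):
        q=((proj(s,P(t,r))-[x0,y0]+.5)*f).astype(int); cv2.polylines(im,[q],False,c)
    cv2.imwrite(f"pics/ov_{n}.png",im)
s=bot.snapshot("side");w=bot.snapshot("wrist")
print("tape top",cast(s,[(240+103/3.7,150+65/3.7)],48),cast(w,[(173,22)],48))
print("bottle base",cast(s,[(304,113)],5),"jar",cast(s,[(274,120)],5))
print("start/mid/end",P([.55,0,-.55]).round(1), "boxes",P([.66+45/220,-.66-45/220]).round())
E
```

```text
tape top [[468.72939664 161.63478906]] [[474.23484664 172.60938596]]
bottle base [[604.25903311 466.19217611]] jar [[495.59406861 437.34004798]]
start/mid/end [[ 567.9 -109.8   52. ]
 [ 518.8   -0.8   52. ]
 [ 533.9  117.7   52. ]] boxes [[ 620. -155.   52.]
 [ 570.  176.   52.]]
```

View pics/ov_side.png

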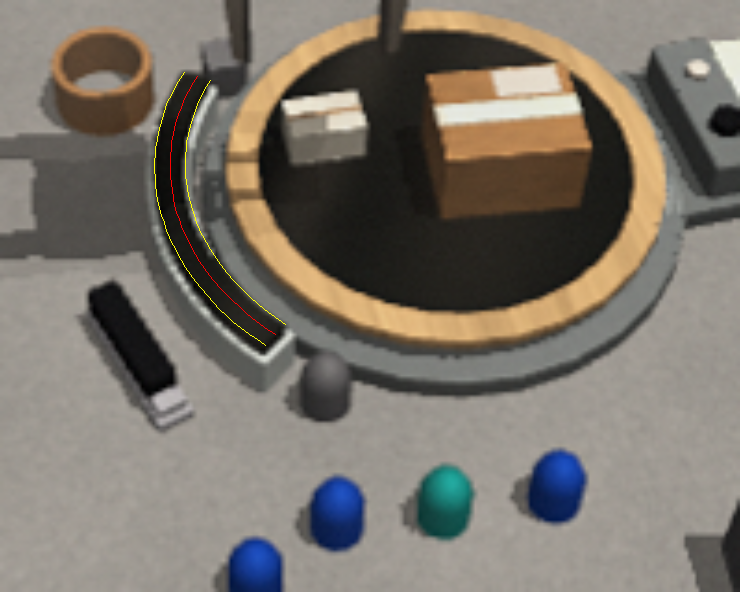

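View pics/ov_wrist.png

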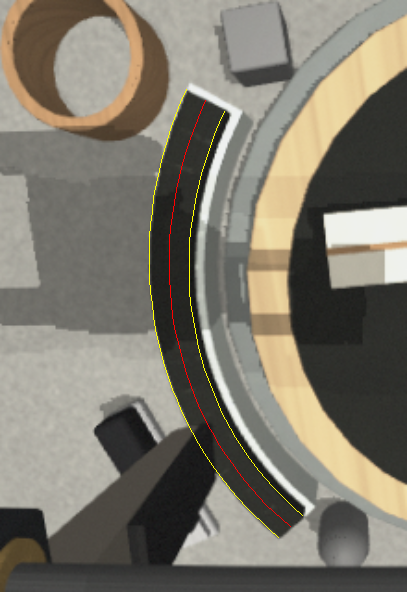

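View pics/ov_scene.png

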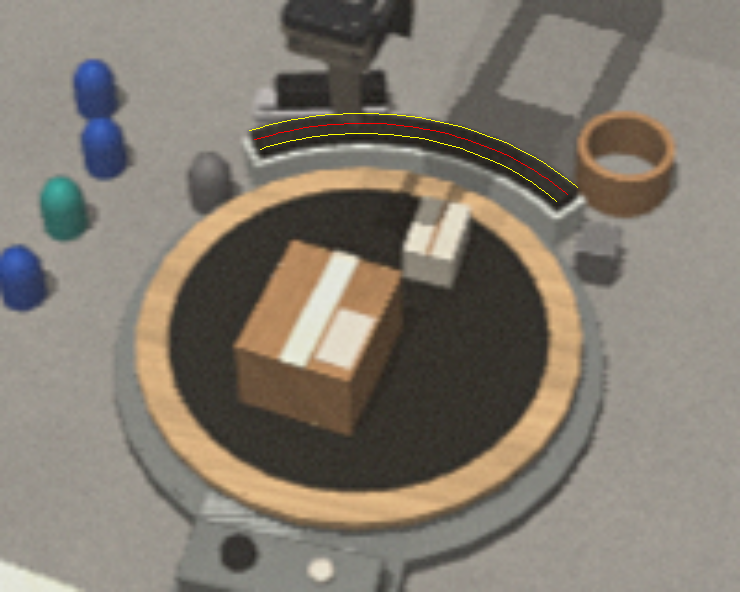

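The overlay matches in all three views. I'll close the fingers and move above the start, about (568, -110).

```bash
python3 -m jog '[-0.022,-0.0113,0.018,0,0,0,1,-0.022,-0.0113,0.018,0,0,0,1,-0.022,-0.0113,0.018,0,0,0,1,-0.022,-0.0113,0.018,0,0,0,1,-0.022,-0.0113,0.018,0,0,0,1]' 20; python3 -m jog '[0,0,0.012,0,0,0,1,0,0,0.012,0,0,0,1,0,0,0.010,0,0,0,1,0,0,0.006,0,0,0,1,0,0,0,0,0,0,1]'; python3 -m jog '[0,0,0,0,0,0,1,0,0,0,0,0,0,1,0,0,0,0,0,0,1]'
```

```text
time_s: 1.07
tcp_pos: [568.0, -110.8, 124.0]
ee_rot: [3.141, 0.0, 1.571]
wrist_force: [0.5, -0.6, 0.4]
grip_width: 60.4
time_s: 1.48
tcp_pos: [568.4, -109.1, 83.4]
ee_rot: [-3.14, -0.0, 1.572]
wrist_force: [0.0, 0.4, 0.5]
grip_width: 27.3
time_s: 1.73
tcp_pos: [569.2, -109.7, 85.3]
ee_rot: [3.14, 0.0, 1.571]
wrist_force: [0.7, -0.4, -0.6]
grip_width: 7.1
```

```bash
python3 -m jog '[0,0,0,0,0,0,1,0,0,0,0,0,0,1,0,0,0,0,0,0,1]'; python3 - <<'E'
from rig import bot
import cv2
from h import *
o=bot.get_obs(); print(o["tcp_pos"],o["wrist_force"],o["grip_width"])
s=bot.snapshot("side"); cv2.imwrite("pics/s1.png",cv2.resize(s["image"][130:310,230:430],None,fx=3.3,fy=3.3,interpolation=cv2.INTER_CUBIC))
E
```

```text
time_s: 1.98
tcp_pos: [568.7, -110.0, 84.9]
ee_rot: [3.141, 0.0, 1.571]
wrist_force: [-0.6, 0.0, -0.6]
grip_width: 0.5
[ 568.68667804 -110.01056744   84.90452226] [-0.60149037  0.03710878 -0.59355374] 0.4869282155389247
```

View pics/s1.png

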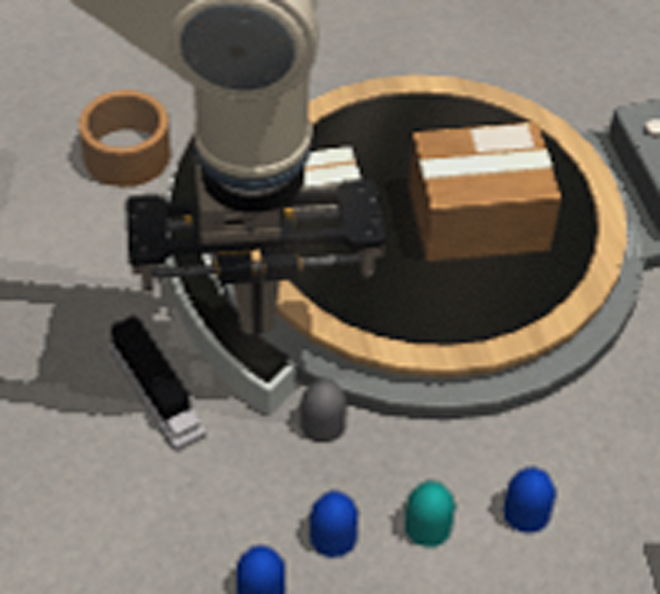

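The fingers are shut and standing over the black strip just short of the grey dome, with fingertips at about (262,335) in the crop. Descending gently.

```bash
python3 -m jog '[0,0,0.01,0,0,0,1,0,0,0.01,0,0,0,1,0,0,0.006,0,0,0,1,0,0,0.004,0,0,0,1,0,0,0,0,0,0,1]'; python3 -m jog '[0,0,0.002,0,0,0,1,0,0,0.002,0,0,0,1,0,0,0.002,0,0,0,1,0,0,0,0,0,0,1,0,0,0,0,0,0,1]'
```

```text
time_s: 2.45
tcp_pos: [567.6, -109.9, 53.0]
ee_rot: [-3.139, -0.0, 1.571]
wrist_force: [-0.5, -0.8, 0.7]
grip_width: 0.6
time_s: 2.87
tcp_pos: [568.5, -110.0, 48.8]
ee_rot: [-3.142, 0.0, 1.571]
wrist_force: [-1.5, -0.1, 4.1]
grip_width: 0.9
```

```bash
python3 -m jog '[0,0,0.0015,0,0,0,1,0,0,0,0,0,0,1,0,0,0,0,0,0,1]'; python3 -m jog '[0,0,0,0,0,0,1]';python3 -m jog '[0,0,0,0,0,0,1]'; python3 - <<'E'
import numpy as np
C=np.array([736.4,31.7]); a=np.pi+np.radians(8.5)+np.linspace(.55,-.54,51)
p=np.c_[C[0]+220*np.cos(a),C[1]+220*np.sin(a)]
d=np.diff(p,axis=0)/1000
for i in range(0,50,5): print(i//5,"toolx,y per row",(d[i:i+5].mean(0)[::-1]).round(5), "reach",p[i+5].round(1))
E
```

```text
time_s: 3.12
tcp_pos: [568.5, -110.0, 47.2]
ee_rot: [3.141, 0.0, 1.571]
wrist_force: [-2.1, -0.0, 5.4]
grip_width: 0.3
time_s: 3.2
tcp_pos: [568.5, -110.0, 47.2]
ee_rot: [-3.142, 0.0, 1.571]
wrist_force: [-2.6, 0.3, 5.9]
grip_width: 0.5
time_s: 3.28
tcp_pos: [568.5, -110.0, 47.2]
ee_rot: [-3.142, 0.0, 1.571]
wrist_force: [-2.1, 0.2, 4.5]
grip_width: 0.6
0 toolx,y per row [ 0.00383 -0.00288] reach [553.5 -90.6]
1 toolx,y per row [ 0.00412 -0.00244] reach [541.3 -70. ]
2 toolx,y per row [ 0.00437 -0.00198] reach [531.4 -48.1]
3 toolx,y per row [ 0.00456 -0.00149] reach [523.9 -25.4]
4 toolx,y per row [ 0.00469 -0.00099] reach [519.   -1.9]
5 toolx,y per row [ 0.00477 -0.00047] reach [516.6  21.9]
6 toolx,y per row [4.79e-03 5.00e-05] reach [516.9  45.9]
7 toolx,y per row [0.00476 0.00057] reach [519.7  69.7]
8 toolx,y per row [0.00467 0.00108] reach [525.1  93.1]
9 toolx,y per row [0.00452 0.00159] reach [533.1 115.7]
```

Pressed about 4.8 mm with about 5 N. Now the first run along the curve.

```bash
python3 -m jog '[0.0038,-0.0029,0,0,0,0,1,0.0038,-0.0029,0,0,0,0,1,0.0038,-0.0029,0,0,0,0,1,0.0038,-0.0029,0,0,0,0,1,0.0038,-0.0029,0,0,0,0,1]'; python3 -m jog '[0.0041,-0.0024,0,0,0,0,1,0.0041,-0.0024,0,0,0,0,1,0.0041,-0.0024,0,0,0,0,1,0.0041,-0.0024,0,0,0,0,1,0.0041,-0.0024,0,0,0,0,1]'
```

```text
time_s: 3.7
tcp_pos: [554.3, -90.7, 47.4]
ee_rot: [3.14, 0.0, 1.571]
wrist_force: [2.5, -3.3, 4.4]
grip_width: 0.7
time_s: 4.12
tcp_pos: [541.7, -70.1, 47.1]
ee_rot: [-3.142, 0.0, 1.571]
wrist_force: [1.5, -2.9, 5.4]
grip_width: 0.5
```

Depth and force hold steady. Continuing.

```bash
python3 -m jog '[0.0044,-0.002,0,0,0,0,1,0.0044,-0.002,0,0,0,0,1,0.0044,-0.002,0,0,0,0,1,0.0044,-0.002,0,0,0,0,1,0.0044,-0.002,0,0,0,0,1]'; python3 -m jog '[0.0046,-0.0015,0,0,0,0,1,0.0046,-0.0015,0,0,0,0,1,0.0046,-0.0015,0,0,0,0,1,0.0046,-0.0015,0,0,0,0,1,0.0046,-0.0015,0,0,0,0,1]'
```

```text
time_s: 4.53
tcp_pos: [531.5, -48.1, 47.0]
ee_rot: [-3.141, 0.0, 1.571]
wrist_force: [2.1, -3.7, 5.1]
grip_width: 0.3
time_s: 4.95
tcp_pos: [523.8, -25.1, 46.9]
ee_rot: [-3.141, 0.0, 1.571]
wrist_force: [2.6, -3.6, 5.4]
grip_width: 0.6
```

```bash
python3 -m jog '[0.0047,-0.001,0,0,0,0,1,0.0047,-0.001,0,0,0,0,1,0.0047,-0.001,0,0,0,0,1,0.0047,-0.001,0,0,0,0,1,0.0047,-0.001,0,0,0,0,1]'; python3 -m jog '[0,0,0,0,0,0,1]'
```

```text
time_s: 5.37
tcp_pos: [518.5, -1.7, 46.8]
ee_rot: [-3.14, 0.0, 1.571]
wrist_force: [1.1, -4.6, 5.1]
grip_width: 0.5
time_s: 5.45
tcp_pos: [518.4, -1.1, 46.8]
ee_rot: [-3.14, -0.0, 1.571]
wrist_force: [0.5, 0.5, 5.3]
grip_width: 0.4
```

```bash
python3 -m jog '[0.0048,-0.0005,0,0,0,0,1,0.0048,-0.0005,0,0,0,0,1,0.0048,-0.0005,0,0,0,0,1,0.0048,-0.0005,0,0,0,0,1,0.0048,-0.0004,0,0,0,0,1]'; python3 -m jog '[0.0048,0,0,0,0,0,1,0.0048,0,0,0,0,0,1,0.0048,0,0,0,0,0,1,0.0048,0,0,0,0,0,1,0.0048,0.0002,0,0,0,0,1]'
```

```text
time_s: 5.87
tcp_pos: [515.9, 22.2, 46.8]
ee_rot: [-3.14, 0.0, 1.571]
wrist_force: [0.5, -5.0, 4.7]
grip_width: 0.3
time_s: 6.28
tcp_pos: [515.7, 46.2, 46.7]
ee_rot: [-3.139, 0.0, 1.571]
wrist_force: [-0.1, -4.7, 5.3]
grip_width: 0.5
```

```bash
python3 -m jog '[0.0047,0.0006,0,0,0,0,1,0.0047,0.0006,0,0,0,0,1,0.0047,0.0006,0,0,0,0,1,0.0047,0.0006,0,0,0,0,1,0.0047,0.0006,0,0,0,0,1]'; python3 -m jog '[0.0046,0.0011,0,0,0,0,1,0.0046,0.0011,0,0,0,0,1,0.0046,0.0011,0,0,0,0,1,0.0046,0.0011,0,0,0,0,1,0.0046,0.0011,0,0,0,0,1]'
```

```text
time_s: 6.7
tcp_pos: [518.5, 69.5, 46.6]
ee_rot: [-3.138, 0.001, 1.571]
wrist_force: [-0.3, -5.2, 5.7]
grip_width: 0.5
time_s: 7.12
tcp_pos: [523.7, 92.4, 46.5]
ee_rot: [-3.138, 0.001, 1.571]
wrist_force: [-0.3, -4.1, 5.1]
grip_width: 0.1
```

```bash
python3 -m jog '[0.0044,0.0018,0,0,0,0,1,0.0044,0.0018,0,0,0,0,1,0.0044,0.0018,0,0,0,0,1,0.0044,0.0018,0,0,0,0,1,0.004,0.0016,0,0,0,0,1]'; python3 -m jog '[0,0,0,0,0,0,1,0,0,0,0,0,0,1,0,0,0,0,0,0,1,0,0,0,0,0,0,1,0,0,0,0,0,0,1]'; python3 - <<'E'
from rig import bot
import cv2
from h import *
o=bot.get_obs(); print(o["tcp_pos"],o["wrist_force"],np.hypot(*(o["tcp_pos"][:2]-[570.5,176])))
s=bot.snapshot("side"); cv2.imwrite("pics/s2.png",cv2.resize(s["image"][60:280,210:430],None,fx=2.7,fy=2.7,interpolation=cv2.INTER_CUBIC))
s=bot.snapshot("scene"); cv2.imwrite("pics/s3.png",cv2.resize(s["image"][140:330,210:410],None,fx=3,fy=3,interpolation=cv2.INTER_CUBIC))
E
```

```text
time_s: 7.53
tcp_pos: [532.2, 113.9, 46.4]
ee_rot: [-3.137, 0.001, 1.571]
wrist_force: [-2.0, -3.9, 5.1]
grip_width: 0.2
time_s: 7.95
tcp_pos: [532.5, 114.5, 46.5]
ee_rot: [-3.138, -0.0, 1.571]
wrist_force: [-1.4, 0.3, 6.0]
grip_width: 0.2
[532.50454455 114.45842469  46.49626651] [-1.36537412  0.28788932  6.0446868 ] 72.3257915740258
```

View pics/s2.png

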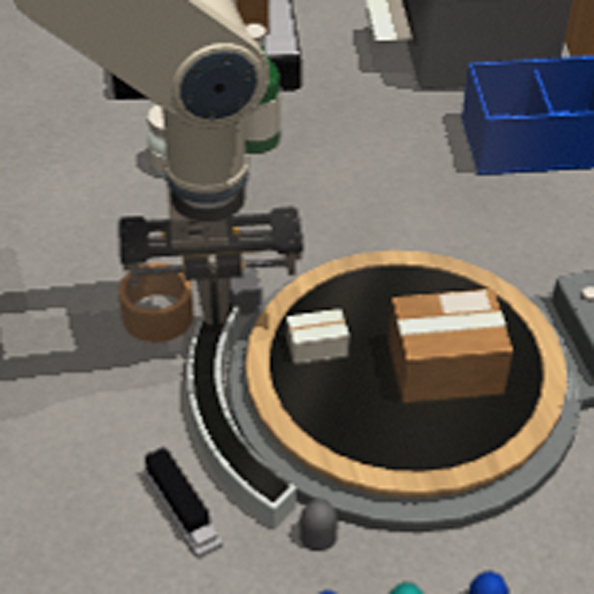

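View pics/s3.png

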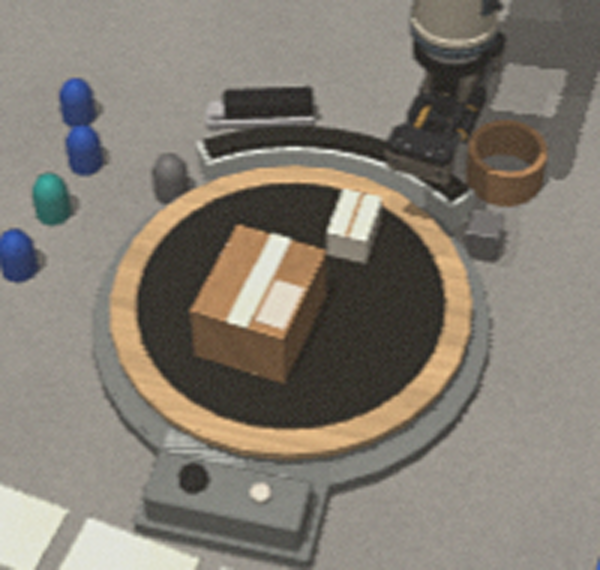

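The side crop shows the fingertips on the strip at about (212,325), next to the square box. The carton, white box, tape roll and stapler are where they were. Depth is about 5.5 mm and the grasp point is 72 mm from the square box, so I'll hand in.

```bash
python3 - <<'E'
from rig import bot
bot.close_job()
o=bot.get_obs(); print(o["time_s"],o["tcp_pos"],o["wrist_force"])
E
```

```text
the job is handed in; nothing more can be done
the job is handed in; nothing more can be done
```

I pressed the strip with the closed fingertips beside the grey domed box and ran along the whole curve to the end beside the square box. I then handed the job in with the strip still held down; no verdict was reported.

- **Pressing:** every reading during the run gave a vertical force of 4.4–5.7 N and a tip height of 46.4–47.4 mm, which puts the strip about 4.6–5.6 mm down.
- **Final hold:** the tip was at 46.5 mm with 6.0 N, so the strip was about 5.5 mm down by height and about 7 mm by that single, noisy force reading. Both are inside the 1–9.3 mm range.
- **Finish point:** the grasp point was about 72 mm from the square box, against a limit of 85 mm.
- **Bystanders:** in the last pictures the carton, white box, tape roll and stapler looked unmoved. I judged this by eye rather than measuring, and I did not check the bottle, mug and jar specifically.
- **Failed check:** the state reading I tried after handing in was refused, so the last numbers are from just before.

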